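# Record a cell on the counter beside the microscope

### The job

On the ivory cell counter, press the round blue key down with your fingertips and let it come up again, then press the white bar key and hold it down for a full second to store the count. Press gently, do not press any other key, do not disturb the slide boxes and the jar standing around the counter, and finish with the hand clear and all keys up.

Things in the scene. Friction and masses are not known exactly. Their poses are not given: they have to be found in the camera images.
- counter: Ivory cell counter, 180 (x) by 280 (y) by 45 mm high, fixed on the bench. Origin: centre of its underside; x from the key side to the dark display, y along its length, z up. On top: four round keys at x = 10 mm, y = -84, -28, 28, 84 mm (colours in any order) and two bar keys at x = -55 mm, y = -55, 55 mm (white and orange, either way round); their tops are 68 mm above the bench.
- key_blue_top (a point): Centre of the top face of the blue key, 68 mm above the bench while it is up; it moves down with the key. The cap is a round disc, 26 mm across, in a black surround 42 mm across whose top lies 57 mm above the bench (11 mm below the top of the cap).
- key_blue (a joint): Travel of the blue key, m. Value 0 when up, grows as it is pressed straight down, 0.007 m at its hard stop. A spring pushes it back: about 1.2 N to start it, 4 N at full depth. It registers when at least 4 mm down, and may be pressed to its stop.
- key_white_top (a point): Centre of the top face of the white key, 68 mm above the bench while it is up; it moves down with the key. The cap is a bar 20 mm (counter's x) by 50 mm (counter's y), in a black surround 32 by 62 mm whose top lies 57 mm above the bench (11 mm below the top of the cap).
- key_white (a joint): Travel of the white key, m. Value 0 when up, grows as it is pressed straight down, 0.007 m at its hard stop. A spring pushes it back: about 1.2 N to start it, 4 N at full depth. The store key. It registers when at least 4 mm down, and may be pressed to its stop.
- key_yellow_top (a point): Centre of the top face of the yellow key, 68 mm above the bench while it is up; it moves down with the key. The cap is a round disc, 26 mm across, in a black surround 42 mm across whose top lies 57 mm above the bench (11 mm below the top of the cap).
- key_yellow (a joint): Travel of the yellow key, m. Value 0 when up, grows as it is pressed straight down, 0.007 m at its hard stop. A spring pushes it back: about 1.2 N to start it, 4 N at full depth. To be left alone (more than 2 mm down counts as pressed).
- key_green_top (a point): Centre of the top face of the green key, 68 mm above the bench while it is up; it moves down with the key. The cap is a round disc, 26 mm across, in a black surround 42 mm across whose top lies 57 mm above the bench (11 mm below the top of the cap).
- key_green (a joint): Travel of the green key, m. Value 0 when up, grows as it is pressed straight down, 0.007 m at its hard stop. A spring pushes it back: about 1.2 N to start it, 4 N at full depth. To be left alone (more than 2 mm down counts as pressed).
- key_red_top (a point): Centre of the top face of the red key, 68 mm above the bench while it is up; it moves down with the key. The cap is a round disc, 26 mm across, in a black surround 42 mm across whose top lies 57 mm above the bench (11 mm below the top of the cap).
- key_red (a joint): Travel of the red key, m. Value 0 when up, grows as it is pressed straight down, 0.007 m at its hard stop. A spring pushes it back: about 1.2 N to start it, 4 N at full depth. To be left alone (more than 2 mm down counts as pressed).
- key_orange_top (a point): Centre of the top face of the orange key, 68 mm above the bench while it is up; it moves down with the key. The cap is a bar 20 mm (counter's x) by 50 mm (counter's y), in a black surround 32 by 62 mm whose top lies 57 mm above the bench (11 mm below the top of the cap).
- key_orange (a joint): Travel of the orange key, m. Value 0 when up, grows as it is pressed straight down, 0.007 m at its hard stop. A spring pushes it back: about 1.2 N to start it, 4 N at full depth. To be left alone (more than 2 mm down counts as pressed).
- slide_box_center (a point): A clear slide box with a whitish lid beside the counter (counter's +y side), 92 mm (its x) by 57 mm (its y) and 30 mm high, loose on the bench. The point is its centre. To be left where it is. Farther to the robot's left, beyond y = 0.48 m, stands a fixed ivory microscope 440 mm high: keep clear of it.
- purple_box_center (a point): A slide box with a purple lid beyond the counter's display side, 92 mm (its x) by 57 mm (its y) and 30 mm high, loose on the bench. The point is its centre. To be left where it is.
- jar_center (a point): A small amber glass jar with a white cap beside the counter (-y side), 44 mm across and 55 mm high, loose on the bench. The point is its centre. To be left where it is.

How it is judged:
By the outcome, as a careful person would: the job done as asked, in the order asked, and still so for the second after the job is handed in, with the robot touching nothing.
It also fails if it takes over 38 s, if anything falls off the work surface, if the arm or the gripper's body presses on something with over 40 N, if the wrist force passes 120 N, or if a joint passes its speed limit or range.

### The arm

A 6-joint arm with a two-finger parallel gripper is mounted at the origin on the work surface. World frame = base frame: x ahead of the robot, y to its left, z up, the work surface at z = 0. Lengths are in m, angles in rad, forces in N, time in s.
With the tool pointing down it reaches from about 0.3 to 0.775 m from the base axis. Payload 14.6 kg.
Tool frame: the origin (TCP) lies at the very end of the fingers, on their centre line; the grasp point (between the pads) lies 19 mm behind it (bot.grip_point_offset is the distance from the TCP to the grasp point, in m); z points along the fingers, y is the line along which they close (so a half turn about z gives the same grasp; the last joint's range is limited). The gripper opens to 94 mm and grips with 3 to 60 N. Pads are 16 mm wide; open, the fingers measure 119 mm over their backs; the gripper's body (75 mm by 177 mm) begins 78 mm behind the grasp point.
Start: joints at [1.155, 0.3, 1.521, -0, 1.321, -0.067], TCP at [0.188, 0.517, 0.205] pointing down, gripper open.
Joint ranges: [-3.03, 3.03], [-0.79, 2.21], [0.23, 2.52], [-1.04, 4.18], [0, 3.07], [-2.55, 2.55]. Speed limits (rad/s): [2.22, 2.22, 2.57, 3.14, 3.14, 3.14].

### API

Orientations are given as a unit quaternion [x, y, z, w].
In Python, from bench import bot, optics, order, boxes_of gives the robot as it stands.
- The arm moves only by the tool arm_command, never from a script. Its argument "rows" is a list of rows, each a list of 5 numbers: the shift along the tool's x, y, z in mm, then the turn about the tool's z in rad, then the opening, from 0 (shut) to 1 (fully open). In form: [[dx, dy, dz, spin, fingers], ...]. A call has 1 to 12 rows; each row shifts and turns the commanded pose from where the row before left it, along the tool's axes as they then stand; what a row does not reach is not made up. A row lasts 1/10 s, in which the tool goes at most 50 mm and 8.59 degrees, less where a joint would pass 70% of its speed; a pose out of reach is approached as far as the arm can. A call is refused whole if a number of a shift passes 50 or a number of a turn 0.15, either way. A call with a gripper value outside its range is refused whole. The fingers move at their own pace and stop on an object; "newtons" is the grip in N (left out, the last holds). Time passes only in rows, so rows that do not move let the fingers close. It gives the time, the measured TCP pose, the force, the opening and the grip force at its end, in the units of the state.
- bot.get_obs(): the state, without advancing time (a new reading comes with each control period).
- optics.camera(name): name is "scene" or "top" or "wrist"; returns a dict with "image" (384x512x3 uint8, blue, green, red), "mtx" (3x3 intrinsics, pixels), "rvec" (rotation vector, rad) and "tvec" (3), from world to camera coordinates, as OpenCV has them; the wrist camera has in their place "mount" (4x4, takes a point from camera to tool coordinates, whose origin is the TCP and whose axes are the flange's). Camera axes: x right, y down, z forward; pixel columns grow to the right and rows downward; lengths in m; the calibration is good to about 2 mm. A picture is of the moment at which its call begins: read the wrist's pose just before it. There is no depth.
- order.hand_in(): hands the job in; it is judged then, once.
Trained networks look in a picture, given as the dict that the camera call returned (one of the last four; its "shot" number tells which), for a name from the list of things; names that differ only in an ending like _2 or _b are one class to them, and where a whole thing is asked for, a point or a joint stands for the part that bears it (a point fixed in the world has none). Each returns a list of dicts, best first, with "confidence" (0 to 1); they miss things now and then, are a little off and sometimes report something else, mostly with a low value. They report only what shows in the picture. A call takes as long as a camera call.
- boxes_of(picture, label): "bbox" ([centre column, centre row, width, height] in pixels, round what is visible of it).
The state is a dict: "time_s": time; "q": joint angles; "joint_vel": joint speeds; "tau": joint torques, N m; "position": TCP position; "ee_rot": TCP orientation; "contact_force": force on the tool from outside, world axes, zero at the start; "torque": the same for the moment, N m; "finger_gap": opening from 0.0 (shut) to 1.0 (fully open); "finger_force": force on a finger pad.
Only numpy, scipy, OpenCV 4.12 (cv2) and the standard library are available. Lean on these libraries where they do the work, as an engineer would, in place of code of your own. Each camera call takes 0.05 s, during which the arm holds its last target. There are 200 camera calls.

## Working session

There is one attempt and no reset: what is moved stays moved. The work goes in short steps, Python scripts to look and compute and a tool call to move; the robot and the scene stay as the last step left them, time stands still between calls to the robot, and variables do not carry over. Pictures are saved under pics/ and viewed, at most 10 in all, crops included, and the job is handed in when it is done.

Besides the shell and the picture viewer there is one more tool, called as a command line: name --pt "numbers of a row" for each row, then --argument value for the rest. arm_command: Moves the arm, as the interface text tells. Its arguments: {"type":"object","properties":{"rows":{"type":"array"},"newtons":{"type":"number"}},"required":["rows"]}

```bash
mkdir -p pics; cat > h.py <<'E'
import numpy as np, cv2
from bench import bot, optics, order, boxes_of
from scipy.spatial.transform import Rotation as R
def ray(p,uv,ob=None):
    n=cv2.undistortPoints(np.array([[uv]],float),np.array(p['mtx']),None)[0,0]
    d=np.array([n[0],n[1],1.])
    if 'rvec' in p:
        M=cv2.Rodrigues(np.array(p['rvec'],float))[0]
        return -M.T@np.array(p['tvec'],float).ravel(), M.T@d
    T=np.eye(4);T[:3,:3]=R.from_quat(ob['ee_rot']).as_matrix();T[:3,3]=ob['position']
    T=T@np.array(p['mount']); return T[:3,3],T[:3,:3]@d
def at(p,uv,z,ob=None):
    o,d=ray(p,uv,ob); return o+d*(z-o[2])/d[2]
def look(cam,zs,ob=None):
    p=optics.camera(cam)
    for n,z in zs.items():
        for b in boxes_of(p,n)[:2]:
            print(cam,n,np.round(b['bbox']),round(b['confidence'],2),np.round(at(p,b['bbox'][:2],z,ob),4))
    return p
E
python3 - <<'E'
from h import *
ob=bot.get_obs(); print(ob['time_s'],ob['position'],R.from_quat(ob['ee_rot']).as_matrix().round(3),ob['finger_gap'])
K={f'key_{c}_top':.068 for c in 'blue white yellow green red orange'.split()}
K.update(slide_box_center=.02,purple_box_center=.02,jar_center=.03)
a=look('top',K); b=look('scene',K)
cv2.imwrite('pics/a.png',a['image']);cv2.imwrite('pics/b.png',b['image'])
E
```

```text
0.0 [0.1878447  0.5166285  0.20487311] [[-0.94   0.342 -0.001]
 [ 0.342  0.94  -0.001]
 [ 0.    -0.001 -1.   ]] 1.0023601157861584
top key_blue_top [231. 212.   4.  11.] 0.64 [0.5816 0.0883 0.068 ]
top key_blue_top [171. 224.  28.  39.] 0.52 [0.5515 0.2512 0.068 ]
top key_white_top [263. 232.  23.   6.] 0.66 [5.254e-01 3.000e-04 6.800e-02]
top key_yellow_top [209. 216.   9.   6.] 0.4 [0.5731 0.1477 0.068 ]
top key_green_top [270. 208.   8.   8.] 0.56 [ 0.5928 -0.0201  0.068 ]
top slide_box_center [225. 235.  22.  10.] 0.62 [0.5223 0.1065 0.02  ]
top slide_box_center [171. 226.  23.  37.] 0.61 [0.5505 0.2583 0.02  ]
top purple_box_center [227. 161.  22.  28.] 0.89 [0.7381 0.1003 0.02  ]
top jar_center [314. 193.  15.  18.] 0.74 [ 0.6388 -0.1469  0.03  ]
scene key_blue_top [278. 180.   9.  12.] 0.67 [0.5902 0.0967 0.068 ]
scene key_white_top [258. 148.  29.  12.] 0.63 [0.5315 0.0105 0.068 ]
scene key_yellow_top [266. 189. 149. 111.] 0.67 [0.6225 0.087  0.068 ]
scene key_orange_top [299. 162.  26.  14.] 0.62 [0.5207 0.1097 0.068 ]
scene slide_box_center [347. 216.  44.  45.] 0.98 [0.561 0.251 0.02 ]
scene purple_box_center [241. 243.  47.  54.] 0.65 [0.7358 0.0975 0.02  ]
```

```bash
python3 - <<'E'
import cv2,numpy as np
a=cv2.imread('pics/a.png')[130:270,140:340];b=cv2.imread('pics/b.png')[100:290,160:400]
a=cv2.resize(a,(800,560),interpolation=cv2.INTER_CUBIC)
cv2.imwrite('pics/a2.png',a);cv2.imwrite('pics/b2.png',cv2.resize(b,(720,570)))
E
```

```text
(no output)
```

View pics/a2.png

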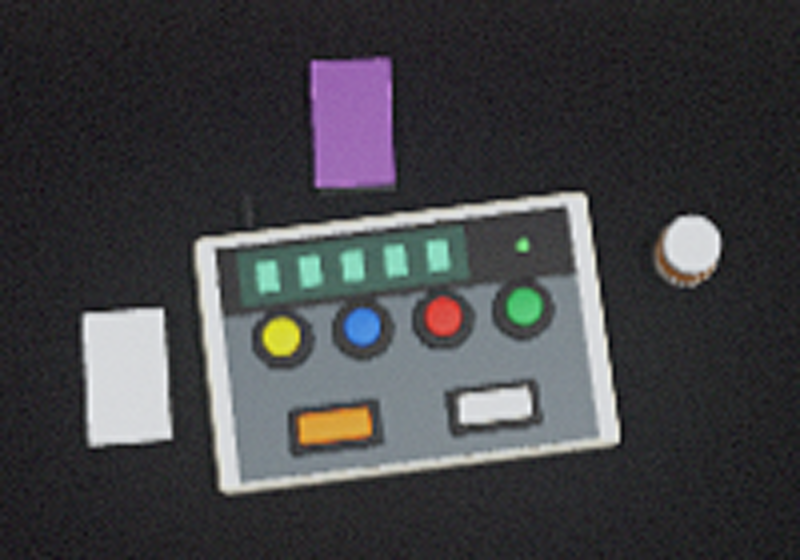

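View pics/b2.png

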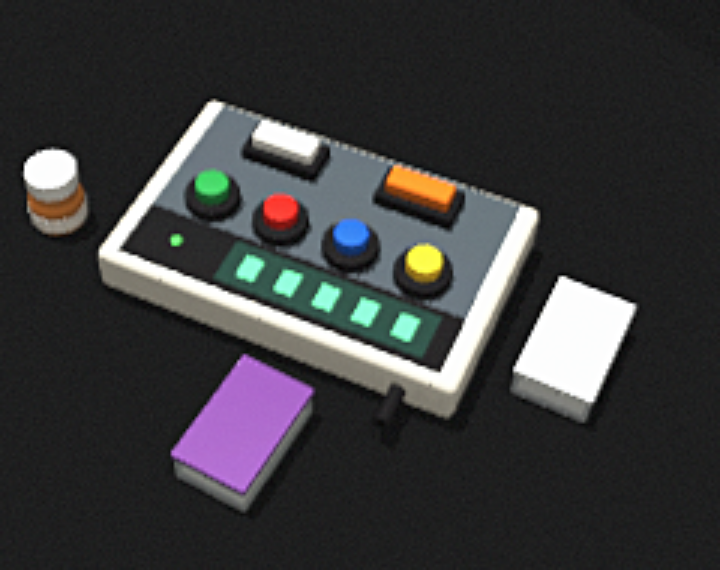

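The top view shows the whole counter. In the enlarged crop, blue is at (363,326), between yellow (282,337) and red (443,315), and white is at (495,406). The network's best blue and white boxes agree with this, while its slide_box and yellow reports on the counter are spurious. Next I'll fit the counter pose to all six keys.

```bash
cat >> h.py <<'E'
MOD={'yellow':(10,84),'blue':(10,28),'red':(10,-28),'green':(10,-84),'orange':(-55,55),'white':(-55,-55)}
def fit(W):
    P=np.array([MOD[k] for k in W])/1e3;Q=np.array([W[k][:2] for k in W])
    p=P-P.mean(0);q=Q-Q.mean(0)
    yaw=np.arctan2((p[:,0]*q[:,1]-p[:,1]*q[:,0]).sum(),(p*q).sum())
    M=np.array([[np.cos(yaw),-np.sin(yaw)],[np.sin(yaw),np.cos(yaw)]])
    t=Q.mean(0)-M@P.mean(0)
    print('yaw',yaw,'c',t.round(4),'res mm',((P@M.T+t-Q)*1e3).round(1).tolist())
    return yaw,{k:M@np.array(MOD[k])/1e3+t for k in MOD}
def todo(ob,F):
    Rm=R.from_quat(ob['ee_rot']).as_matrix()
    for k in('blue','white'):
        d=np.r_[F[k],.068]-ob['position']; print(k,F[k].round(4),'tool mm',(Rm.T@d*1e3).round(1))
E
python3 - <<'E'
from h import *
p=optics.camera('top')
px={'yellow':(282,337),'blue':(363,326),'red':(443,315),'green':(523,306),'orange':(335,425),'white':(495,406)}
W={k:at(p,((u+.5)/4-.5+140,(v+.5)/4-.5+130),.068) for k,(u,v) in px.items()}
yaw,F=fit(W);ob=bot.get_obs();todo(ob,F)
print('tool y yaw',np.arctan2(*R.from_quat(ob['ee_rot']).as_matrix()[[1,0],1]))
E
```

```text
yaw 0.11845541248244033 c [0.5778 0.0609] res mm [[0.3, 0.6], [-0.2, 0.4], [-0.7, -0.3], [0.2, -1.0], [-0.3, 0.3], [0.8, -0.0]]
blue [0.5844 0.0899] tool mm [-518.5 -265.8  137.5]
white [ 5.297e-01 -2.000e-04] tool mm [-497.9 -369.2  137.5]
tool y yaw 1.2219823262289025
```

arm_command --pt "-12 -33 0 0 0" --pt "-12 -33 0 0 0" --pt "-12 -33 0 0 0" --pt "-12 -33 0 0 0" --pt "-12 -33 0 0 0" --pt "-40 -10 0 0 0" --pt "-40 -10 0 0 0" --pt "-40 -10 0 0 0" --pt "-40 -10 0 0 0" --pt "-40 -10 0 0 0" --pt "-40 -10 0 0 0" --pt "-40 -10 0 0 0" --newtons 10

```text
time_s: 2.25
position: [0.4285, 0.1785, 0.2056]
ee_rot: [0.174, 0.985, 0.0, 0.0]
contact_force: [0.1, 1.7, 0.5]
finger_gap: 0.023
finger_force: 0.0
```

arm_command --pt "-40 -10 0 0 0" --pt "-20 -5 0 0 0" --pt "0 0 0 -0.12 0" --pt "0 0 0 -0.12 0" --pt "0 0 0 -0.12 0" --pt "0 0 0 -0.107 0" --pt "0 0 0 0 0" --pt "0 0 0 0 0"

```text
time_s: 3.05
position: [0.4784, 0.1452, 0.2055]
ee_rot: [-0.057, 0.998, 0.0, 0.0]
contact_force: [-0.3, 0.2, 0.3]
finger_gap: 0.002
finger_force: 0.0
```

```bash
python3 - <<'E'
from h import *
ob=bot.get_obs(); print(ob['time_s'],ob['position'],ob['finger_gap'],R.from_quat(ob['ee_rot']).as_matrix().round(3).tolist())
p=look('wrist',{'key_blue_top':.068,'key_white_top':.068},ob)
np.save('p.npy',dict(p=p,ob=ob),allow_pickle=True)
todo(ob,{'blue':np.array([.5844,.0899]),'white':np.array([.5297,-.0002])})
cv2.imwrite('pics/c.png',p['image'])
E
```

```text
3.05 [0.47842993 0.14523211 0.20547132] 0.0015884176280333705 [[-0.993, -0.115, 0.0], [-0.115, 0.993, 0.0], [-0.0, 0.0, -1.0]]
wrist key_white_top [112. 208.  55.  20.] 0.75 [0.5263 0.0014 0.068 ]
blue [0.5844 0.0899] tool mm [-98.9 -67.1 137.5]
white [ 5.297e-01 -2.000e-04] tool mm [ -34.2 -150.4  137.5]
```

View pics/c.png

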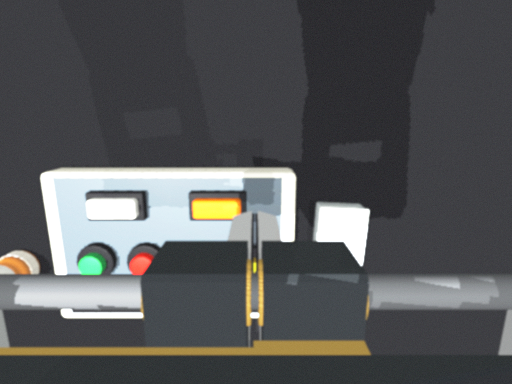

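The wrist view shows white at (112,208), orange at (217,209), green at (91,265) and red at (142,265). Blue is hidden behind the fingers. The bars are square to the tool, so the yaw is right. I'll cross-check the positions.

```bash
python3 - <<'E'
from h import *
d=np.load('p.npy',allow_pickle=True).item();p,ob=d['p'],d['ob']
W={k:at(p,v,.068,ob) for k,v in {'white':(112,208),'orange':(217,209),'green':(91,265),'red':(142,264)}.items()}
yaw,F=fit(W);todo(ob,F)
E
```

```text
yaw 0.10680534455428263 c [0.5744 0.0618] res mm [[-0.5, -0.3], [-0.8, 0.7], [-0.2, -0.6], [1.4, 0.2]]
blue [0.5814 0.0907] tool mm [-96.  -66.  137.5]
white [0.5256 0.0012] tool mm [ -30.3 -148.5  137.5]
```

arm_command --pt "-33 -22 10 0 0" --pt "-33 -22 20 0 0" --pt "-31 -22 30 0 0" --pt "0 0 35 0 0" --pt "0 0 25 0 0" --pt "0 0 8 0 0" --pt "0 0 0 0 0" --pt "0 0 0 0 0"

```text
time_s: 4.0
position: [0.5832, 0.0913, 0.079]
ee_rot: [-0.059, 0.998, 0.0, 0.001]
contact_force: [-0.1, 0.8, -0.1]
finger_gap: 0.005
finger_force: 0.0
```

```bash
python3 - <<'E'
from h import *
ob=bot.get_obs(); print(ob['time_s'],ob['position'],ob['contact_force'])
todo(ob,{'blue':np.array([.5829,.0903]),'white':np.array([.5277,.0005])})
p=optics.camera('scene');q=optics.camera('top')
f=lambda im,x,y,w,h,s:cv2.resize(im[y:y+h,x:x+w],None,fx=s,fy=s,interpolation=cv2.INTER_CUBIC)
cv2.imwrite('pics/d.png',np.hstack([f(p['image'],230,110,100,100,4),f(q['image'],190,170,100,100,4)]))
E
```

```text
4.0 [0.58317693 0.09132245 0.07897154] [-0.08497879  0.84450862 -0.07956279]
blue [0.5829 0.0903] tool mm [ 0.4 -1.  11. ]
white [5.277e-01 5.000e-04] tool mm [ 65.8 -83.7  10.9]
```

View pics/d.png

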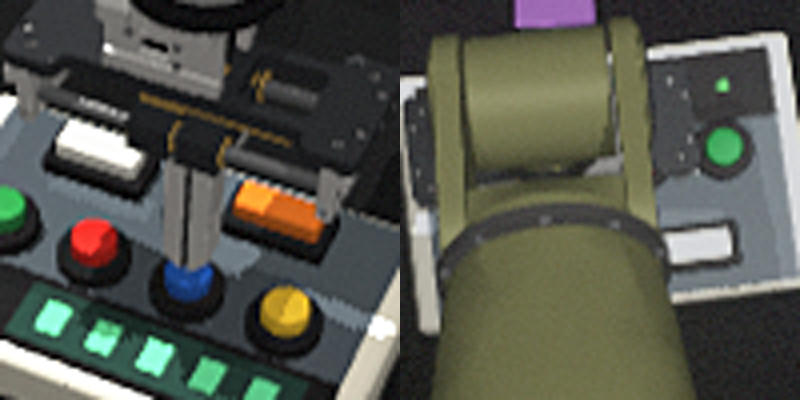

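In the scene view, the closed fingertips hang centred just above the blue key, clear of red, yellow and orange. I'll press it gently in small steps.

arm_command --pt "0 0 6 0 0" --pt "0 0 3 0 0" --pt "0 0 2 0 0" --pt "0 0 2 0 0" --pt "0 0 1 0 0" --pt "0 0 1 0 0" --pt "0 0 0 0 0" --pt "0 0 0 0 0"

```text
time_s: 4.9
position: [0.5826, 0.0911, 0.0626]
ee_rot: [-0.059, 0.998, 0.0, 0.0]
contact_force: [-1.3, 0.3, 4.3]
finger_gap: 0.008
finger_force: 1.6
```

arm_command --pt "0 0 0.8 0 0" --pt "0 0 0 0 0" --pt "0 0 0 0 0"

```text
time_s: 5.2
position: [0.5826, 0.0911, 0.0617]
ee_rot: [-0.059, 0.998, 0.0, 0.0]
contact_force: [-1.1, -0.2, 3.2]
finger_gap: 0.008
finger_force: 1.8
```

```bash
python3 - <<'E'
from h import *
p=optics.camera('scene');ob=bot.get_obs();print(ob['position'],ob['contact_force'])
cv2.imwrite('pics/e.png',cv2.resize(p['image'][110:210,230:330],None,fx=5,fy=5,interpolation=cv2.INTER_CUBIC))
E
```

```text
[0.58256647 0.091147   0.06169248] [-1.32728044  1.48144679  2.95627005]
```

View pics/e.png

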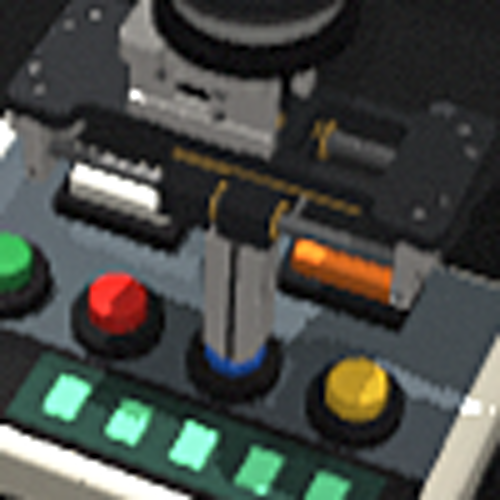

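The blue cap is down in its surround by about 6 mm at about 3.5 N. I'll release it and move over white.

arm_command --pt "0 0 -5 0 0" --pt "0 0 -15 0 0" --pt "0 0 -25 0 0" --pt "22 -28 0 0 0" --pt "22 -28 0 0 0" --pt "21 -27 0 0 0" --pt "0 0 20 0 0" --pt "0 0 8 0 0" --pt "0 0 0 0 0" --pt "0 0 0 0 0"

```text
time_s: 6.25
position: [0.5282, 0.0015, 0.0792]
ee_rot: [-0.059, 0.998, -0.0, 0.0]
contact_force: [-0.3, 0.2, 0.0]
finger_gap: 0.003
finger_force: 0.0
```

```bash
python3 - <<'E'
from h import *
ob=bot.get_obs();p=optics.camera('scene');print(ob['time_s'],ob['position'],ob['contact_force'])
todo(ob,{'blue':np.array([.5829,.0903]),'white':np.array([.5277,.0005])})
cv2.imwrite('pics/f.png',cv2.resize(p['image'][100:200,210:310],None,fx=5,fy=5,interpolation=cv2.INTER_CUBIC))
E
```

```text
6.25 [0.52817451 0.00145715 0.07920591] [-0.29829413  0.200366    0.01427933]
blue [0.5829 0.0903] tool mm [-64.9  81.7  11.2]
white [5.277e-01 5.000e-04] tool mm [ 0.6 -0.9 11.2]
```

View pics/f.png

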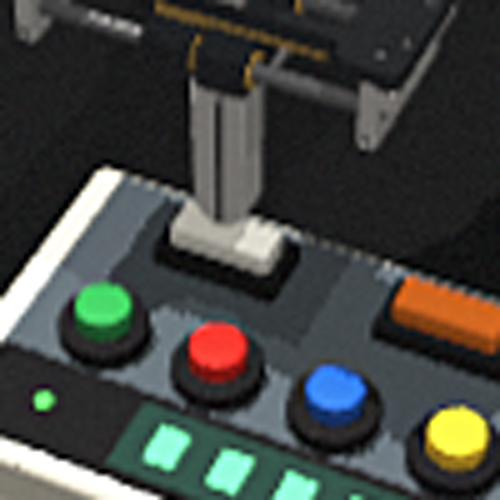

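Blue is up again and the fingertips are over the white bar. Now I'll press it about 6 mm and hold.

arm_command --pt "0 0 6 0 0" --pt "0 0 3 0 0" --pt "0 0 2 0 0" --pt "0 0 2 0 0" --pt "0 0 2 0 0" --pt "0 0 1 0 0" --pt "0 0 1 0 0" --pt "0 0 0 0 0" --pt "0 0 0 0 0"

```text
time_s: 7.2
position: [0.5278, 0.0011, 0.0617]
ee_rot: [-0.059, 0.998, 0.0, 0.0]
contact_force: [-1.9, 2.3, 3.1]
finger_gap: 0.005
finger_force: 1.8
```

arm_command --pt "0 0 0 0 0" --pt "0 0 0 0 0" --pt "0 0 0 0 0" --pt "0 0 0 0 0" --pt "0 0 0 0 0" --pt "0 0 0 0 0" --pt "0 0 0 0 0" --pt "0 0 0 0 0" --pt "0 0 0 0 0" --pt "0 0 0 0 0" --pt "0 0 0 0 0" --pt "0 0 0 0 0"

```text
time_s: 8.4
position: [0.5278, 0.001, 0.0617]
ee_rot: [-0.059, 0.998, -0.0, 0.0]
contact_force: [-1.0, 3.2, 3.5]
finger_gap: 0.007
finger_force: 1.8
```

```bash
python3 - <<'E'
from h import *
ob=bot.get_obs();p=optics.camera('scene');print(ob['time_s'],ob['position'],ob['contact_force'])
cv2.imwrite('pics/g.png',cv2.resize(p['image'][100:200,210:310],None,fx=5,fy=5,interpolation=cv2.INTER_CUBIC))
E
```

```text
8.4 [0.52783031 0.00102635 0.06166946] [-0.96243735  3.23979959  3.54514868]
```

View pics/g.png

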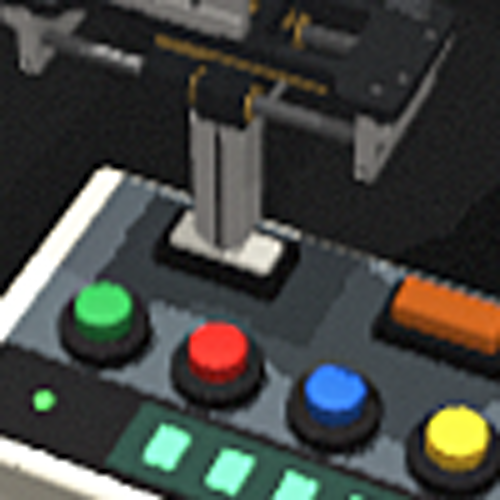

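White was held down about 6 mm for over 1.2 s, and the other keys stayed up. I'll add a short margin, then lift clear.

arm_command --pt "0 0 0 0 0" --pt "0 0 0 0 0" --pt "0 0 -5 0 0" --pt "0 0 -15 0 0" --pt "0 0 -30 0 0" --pt "0 0 -35 0 0" --pt "0 0 -35 0 0" --pt "0 0 -20 0 0" --pt "0 0 0 0 0" --pt "0 0 0 0 0" --pt "0 0 0 0 0"

```text
time_s: 9.55
position: [0.5272, 0.0009, 0.2002]
ee_rot: [-0.059, 0.998, 0.0, -0.001]
contact_force: [-0.1, 0.3, -0.8]
finger_gap: 0.002
finger_force: 0.0
```

```bash
python3 - <<'E'
from h import *
ob=bot.get_obs();print(ob['position'],ob['contact_force'])
p=look('scene',{'slide_box_center':.02,'purple_box_center':.02,'jar_center':.03})
cv2.imwrite('pics/i.png',cv2.resize(p['image'][80:290,150:400],None,fx=2.8,fy=2.8))
E
```

```text
[0.52723385 0.00093195 0.20020141] [-0.10520153  0.29281983 -0.75808917]
scene slide_box_center [348. 215.  42.  47.] 0.8 [0.5579 0.2526 0.02  ]
scene purple_box_center [243. 242.  43.  51.] 0.57 [0.7322 0.1002 0.02  ]
scene jar_center [178. 164.  21.  26.] 0.82 [ 0.6418 -0.1391  0.03  ]
```

View pics/i.png

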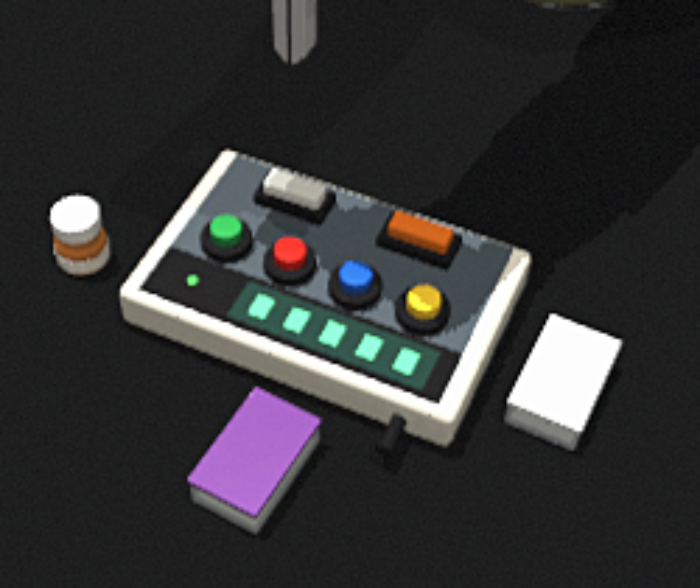

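All keys are up, the boxes and jar are where they were, and the hand is clear.

```bash
python3 -c "
from bench import order
print(order.hand_in())"
```

```text
the job is handed in; nothing more can be done
None
```

I pressed the blue key about 6 mm and released it, then held the white key down about 6 mm for over a second; all keys are up, the boxes and jar look unmoved, the hand is clear, and the job is handed in (no verdict was returned).

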